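# Close both test ports with cap and nested taper sleeves

### The job

Close the two ports on the bench for a leak test: first put the cap over the narrow port, then build up the wide port by setting the large tapered sleeve into it, the medium sleeve into the large one and last the plug into the medium sleeve, one after another in that order. Each must sit upright and fully down on what is beneath it; let them down gently and loosely, without pressing them in. Leave the wrench, the tin and the white tub where they are.

Things in the scene. Friction and masses are not known exactly. Their poses are not given: they have to be found in the camera images.
- cap_grip (a point): Loose cap: aluminium cup standing mouth down, 46 mm outside diameter, 42 mm high, closed flat top; cavity 38 mm diameter, 24 mm deep. The point is on its axis, 27 mm above the open rim, 15 below the top: grip it here. z points up along the axis; round, yaw means nothing. 0.12 kg.
- large_grip (a point): Large sleeve: aluminium, bored through, 58 mm high, standing on its foot. Head 66 mm diameter, 34 high; below its flat underside (shoulder) a taper 24 mm long, 52 to 42 mm diameter at the foot. Bore mouth 44 mm, narrowing to 34 at shoulder level. The point is on its axis, 48 mm above the foot, 24 above the shoulder, 10 below the top: grip here. z up its axis, yaw free. 0.21 kg.
- medium_grip (a point): Medium sleeve: as the large one with the same heights (58 mm, head 34, taper 24), but head 52 mm diameter, taper 38 to 30 mm at the foot, bore mouth 30 mm narrowing to 21. The point is on its axis, 48 mm above the foot, 24 above the shoulder, 10 below the top: grip here. z up its axis, yaw free. 0.16 kg.
- plug_grip (a point): Plug: solid aluminium, 72 mm high, standing on its small foot (do not nudge). Taper 24 mm long, 17 mm diameter at the foot, 24 at the top; flange 40 mm diameter, 8 thick, its underside the shoulder; knob 30 mm diameter, 40 high. The point is on its axis, 58 mm above the foot, 34 above the shoulder, 14 below the top: grip here. z up its axis, yaw free. 0.13 kg.
- wide_port: Fixed wide port: green flange 110 mm diameter, 8 thick, six bolts 5 mm high; steel neck, rim 30 mm above the bench, 66 mm outside, bore mouth 58 mm, narrowing to 48 at 24 mm depth. Origin: on its axis at bench level, z up. Large sleeve in port, medium in large, plug in medium: each shoulder stops on the rim beneath before the tapers touch, with about 3 mm play all round.
- narrow_port: Fixed narrow port: green flange 90 mm diameter, 8 thick, four bolts 5 mm high; solid steel stub 30 mm diameter, its top 10 mm tapering to 20 mm diameter, top 36 mm above the bench. Origin: on its axis at bench level, z up. The cap rests with its cavity's ceiling on the stub's top, its rim then 12 mm above the bench.
- wrench: Bystander: steel wrench, 200 mm long, lying flat. Origin at its underside near its middle. Leave it alone.
- grease: Bystander: closed round steel tin, 76 mm diameter, 85 mm high. Origin: centre of its underside. Leave it alone.
- tub: Bystander: open white plastic tub, 120 mm diameter at the rim, 100 mm high. Origin: centre of its underside. Leave it alone.
Things that resemble listed ones, but are neither listed nor needed, are in the scene too. What is shaped like the part that bears medium_grip but green or purple is not meant.

How it is judged:
By the outcome, as a careful person would: the job done as asked, in the order asked, and still so for the second after the job is handed in, with the robot touching nothing.
It also fails if it takes over 112 s, if anything falls off the work surface, if the arm or the gripper's body presses on something with over 40 N, if the wrist force passes 120 N, or if a joint passes its speed limit or range.

### The arm

A 6-joint arm with a two-finger parallel gripper is mounted at the origin on the work surface. World frame = base frame: x ahead of the robot, y to its left, z up, the work surface at z = 0. Lengths are in m, angles in rad, forces in N, time in s.
With the tool pointing down it reaches from about 0.3 to 0.875 m from the base axis. Payload 4.2 kg.
Tool frame: the origin (TCP) lies on the mounting face of the last link; the fingertips stand 173 mm ahead of it and the grasp point (between the pads) lies 155 mm ahead of it (manip.tips_ahead is the distance from the TCP to the fingertips, in m); x points along the fingers, y is the direction in which the jaws open and shut, and the axes are right-handed (so a half turn about x gives the same grasp; the last joint's range is limited). The gripper opens to 85 mm and grips with 20 to 120 N. Pads are 22 mm wide; open, the fingers measure 114 mm over their backs; the gripper's body (76 mm by 85 mm) begins 54 mm behind the grasp point. The pads swing forward as they close: fully open they stand 13 mm farther back than shut.
Start: joints at [-1.339, 0.32, 1.565, -0, 1.257, -0.02], TCP at [0.143, -0.557, 0.405] pointing down, gripper open.
Joint ranges: [-3.11, 3.11], [-0.84, 2.01], [0.21, 2.61], [-1.34, 4.49], [0.05, 2.63], [-2.56, 2.56]. Speed limits (rad/s): [2.57, 2.57, 3.14, 3.14, 3.14, 3.14].

### API

Orientations are given as [roll, pitch, yaw] about the fixed x, y, z axes, in that order (R = Rz(yaw) Ry(pitch) Rx(roll)).
In Python, from cell import manip gives the robot as it stands.
- The arm moves only by the tool carry_out, never from a script. Its argument "plan" is text: rows parted by semicolons, each of 6 numbers parted by spaces: the shift along the tool's x, y, z in mm, then the turn, a rotation vector about the tool's x, y, z in rad. In form: tx ty tz rx ry rz; .... A call has exactly 8 rows; each row shifts and turns the commanded pose from where the row before left it, along the tool's axes as they then stand; what a row does not reach is not made up. A row lasts 1/10 s, in which the tool goes at most 50 mm and 8.59 degrees, less where a joint would pass 70% of its speed; a pose out of reach is approached as far as the arm can. A call is refused whole if a number of a shift passes 50 or a number of a turn 0.15, either way. A call with a gripper value outside its range is refused whole. "hand" is the finger opening in mm, from 0 to 85.4, set as the call begins (left out, the last holds). The fingers move at their own pace and stop on an object; "force" is the grip in N (left out, the last holds). Time passes only in rows, so rows that do not move let the fingers close, or fill a call up. It gives the time, the measured TCP pose, the force and the opening at its end, in the units of the state.
- manip.state(): the state, without advancing time (a new reading comes with each control period).
- manip.snapshot(name): name is "scene" or "top" or "wrist"; returns a dict with "image" (384x512x3 uint8, blue, green, red), "fx", "fy", "cx", "cy" (pixels), "rvec" (rotation vector, rad) and "tvec" (3), from world to camera coordinates, as OpenCV has them. Camera axes: x right, y down, z forward; pixel columns grow to the right and rows downward; lengths in m; the calibration is good to about 2 mm. The wrist camera is an equidistant fisheye: a pixel r from the principal point sees the ray r / f radians off the axis. A picture is of the moment at which its call begins. There is no depth.
- manip.sign_off(): hands the job in, once; it reports no verdict.
Trained networks look in the newest picture that a camera, given by its name, has taken for a name from the list of things; names that differ only in an ending like _2 or _b are one class to them, and where a whole thing is asked for, a point or a joint stands for the part that bears it (a point fixed in the world has none). Each returns a list of dicts, best first, with "score" (0 to 1); they miss things now and then, are a little off and sometimes report something else, mostly with a low value. They report only what shows in the picture. A call takes as long as a camera call. They do not tell look-alikes from the thing itself.
- manip.recognise(camera, label): "position" ([column, row] in pixels, amid what is visible of it).
- manip.outline_of(camera, label): "region" (384x512 bool, what is visible of it) and "position" ([column, row] in pixels, amid what is visible of it).
- manip.place_of(camera, label): "position" ([column, row] in pixels: a listed point, or the origin of a listed thing).
The state is a dict: "time": time; "joint_pos": joint angles; "dq": joint speeds; "effort": joint torques, N m; "tcp_pos": TCP position; "tcp_rot": TCP orientation; "wrist_force": force on the tool from outside, world axes, zero at the start; "wrist_torque": the same for the moment, N m; "width": finger opening in m.
Only numpy, scipy, OpenCV 4.12 (cv2) and the standard library are available. Lean on these libraries where they do the work, as an engineer would, in place of code of your own. Each camera call takes 0.05 s, during which the arm holds its last target. There are 200 camera calls.

## Working session

There is one attempt and no reset: what is moved stays moved. The work goes in short steps, Python scripts to look and compute and a tool call to move; the robot and the scene stay as the last step left them, time stands still between calls to the robot, and variables do not carry over. Pictures are saved under pics/ and viewed, about 12 in all and at most 16, crops included, and the job is handed in when it is done.

Besides the shell and the picture viewer there is one more tool, called after "Emit:" as name(argument=value, ...), one argument or row to a line, values as JSON. carry_out: Moves the arm, as the interface text tells. Its arguments: {"type":"object","properties":{"plan":{"type":"string"},"hand":{"type":"number"},"force":{"type":"number"}},"required":["plan"]}

```bash
mkdir -p pics
cat > h.py <<'E'
import numpy as np, cv2
from cell import manip
from scipy.spatial.transform import Rotation as R
def ray(s,px,fish=False):
    u=(px[0]-s["cx"])/s["fx"]; v=(px[1]-s["cy"])/s["fy"]
    if fish:
        r=np.hypot(u,v); d=np.array([u/r*np.sin(r),v/r*np.sin(r),np.cos(r)]) if r>1e-9 else np.array([0,0,1.])
    else: d=np.array([u,v,1.])
    M=cv2.Rodrigues(np.array(s["rvec"],float))[0]; t=np.array(s["tvec"],float).ravel()
    return -M.T@t, M.T@d
def at_z(s,px,z,fish=False):
    o,d=ray(s,px,fish); return o+d*(z-o[2])/d[2]
def proj(s,p,fish=False):
    M=cv2.Rodrigues(np.array(s["rvec"],float))[0]; c=M@np.array(p,float)+np.array(s["tvec"],float).ravel()
    if fish:
        r=np.hypot(c[0],c[1]); th=np.arctan2(r,c[2]); c=np.array([c[0]/r*th,c[1]/r*th,1])
    return np.array([s["cx"]+s["fx"]*c[0]/c[2], s["cy"]+s["fy"]*c[1]/c[2]])
def tri(rs):
    A=np.zeros((3,3));b=np.zeros(3)
    for o,d in rs:
        d=d/np.linalg.norm(d);P=np.eye(3)-np.outer(d,d);A+=P;b+=P@o
    x=np.linalg.solve(A,b); return x
H=dict(cap_grip=.027,large_grip=.048,medium_grip=.048,plug_grip=.058,wide_port=0,narrow_port=0,wrench=0,grease=0,tub=0)
E
python3 - <<'E'
from h import *
S={c:manip.snapshot(c) for c in("scene","top","wrist")}
cv2.imwrite("pics/a.png",S["scene"]["image"]);cv2.imwrite("pics/b.png",S["top"]["image"]);cv2.imwrite("pics/c.png",S["wrist"]["image"])
for c,s in S.items():
    o,d=ray(s,(s["cx"],s["cy"])); print(c,o.round(3),d.round(3),s["fx"])
    for n,z in H.items():
        for r in manip.place_of(c,n)[:4]:
            print(n,round(r["score"],2),np.round(r["position"]),at_z(s,r["position"],z,c=="wrist")[:2].round(4))
st=manip.state();print(st["tcp_rot"],st["wrist_force"],st["width"])
E
```

```text
scene [1.397 0.223 0.914] [-0.672 -0.183 -0.717] 445.30651218403943
cap_grip 0.71 [284. 174.] [0.4514 0.0608]
cap_grip 0.29 [355. 180.] [0.4298 0.2649]
large_grip 0.84 [354. 180.] [0.4543 0.2624]
medium_grip 0.83 [220. 142.] [ 0.3727 -0.1563]
medium_grip 0.77 [156. 157.] [ 0.4844 -0.3244]
medium_grip 0.7 [193. 136.] [ 0.3612 -0.2475]
medium_grip 0.58 [181. 158.] [ 0.4735 -0.2468]
plug_grip 0.68 [240. 156.] [ 0.4351 -0.0732]
wide_port 0.95 [303. 235.] [0.644  0.1511]
narrow_port 0.64 [188. 213.] [ 0.6377 -0.1732]
wrench 0.96 [235. 269.] [0.7877 0.005 ]
wrench 0.74 [187. 215.] [ 0.6436 -0.172 ]
grease 0.77 [424. 241.] [0.5927 0.4589]
grease 0.74 [183. 157.] [ 0.4157 -0.27  ]
tub 0.96 [115. 173.] [ 0.5318 -0.4474]
tub 0.32 [236. 152.] [ 0.3523 -0.1126]
top [ 0.461 -0.011  1.36 ] [ 0.098  0.005 -0.995] 441.9749252624076
cap_grip 0.62 [234. 240.] [0.462  0.0685]
large_grip 0.92 [168. 244.] [0.4549 0.2631]
medium_grip 0.75 [346. 270.] [ 0.3672 -0.2567]
medium_grip 0.7 [369. 229.] [ 0.483 -0.331]
medium_grip 0.67 [308. 220.] [ 0.5158 -0.1521]
medium_grip 0.64 [339. 235.] [ 0.4689 -0.2406]
plug_grip 0.49 [288. 250.] [ 0.4267 -0.0887]
wide_port 0.75 [207. 178.] [0.6528 0.1519]
narrow_port 0.65 [316. 179.] [ 0.6421 -0.1856]
wrench 0.76 [255. 130.] [ 0.8044 -0.0015]
wrench 0.58 [168. 241.] [0.4611 0.2725]
grease 0.97 [108. 199.] [0.5957 0.4608]
tub 0.8 [404. 215.] [ 0.5262 -0.4506]
wrist [ 0.216 -0.538  0.373] [-0.285 -0.072 -0.956] 297.3186396354542
[ 1.49971092  1.57062796 -1.39008775] [ 0.39227623 -0.42553996 -0.48311976] 0.08565250232121013
```

View pics/a.png

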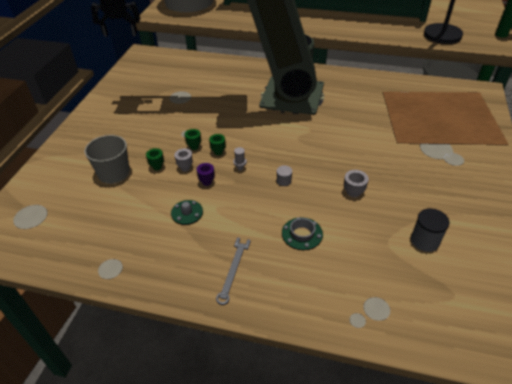

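View pics/b.png

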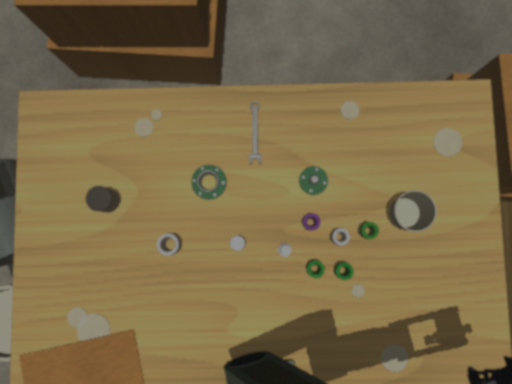

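The scene shows one grey medium sleeve at (183,158), ringed by green and purple look-alikes. In the top view it's at (340,236). The other networks' points agree with the pictures. I'll move over the middle for a nearer look.

Emit:
carry_out(
  plan="0 -20 -24 0 0 0;0 -25 -29.5 0 0 0;0 -25 -29.5 0 0 0;0 -25 -29.5 0 0 0;0 -25 -29.5 0 0 0;0 -25 -29.5 0 0 0;0 -25 -29.5 0 0 0;0 -25 -29.5 0 0 0",
  hand=75,
)

```text
time: 2.3
tcp_pos: [0.3185, -0.3092, 0.4049]
tcp_rot: [2.103, 1.57, -0.787]
wrist_force: [0.9, -0.9, 0.7]
width: 0.0749
```

Emit:
carry_out(
  plan="0 -25 -29.5 0 0 0;0 -25 -29.5 0 0 0;0 -25 -29.5 0 0 0;0 -25 -29.5 0 0 0;0 -25 -29.5 0 0 0;0 0 0 -0.14 0 0;0 0 0 -0.14 0 0;0 0 0 -0.14 0 0",
)

```text
time: 3.1
tcp_pos: [0.4298, -0.1523, 0.4047]
tcp_rot: [1.231, 1.571, -1.232]
wrist_force: [-0.0, 0.6, 0.6]
width: 0.0751
```

```bash
cat >> h.py <<'E'
def tool():
    st=manip.state(); M=R.from_euler("xyz",st["tcp_rot"]).as_matrix(); return np.array(st["tcp_pos"]),M
def go(p):   # tool-axes shift (mm) bringing the grasp point to p
    t,M=tool(); g=t+.155*M[:,0]; return (M.T@(np.array(p)-g)*1000).round(1)
def look(names,zs=None):
    s=manip.snapshot("wrist")
    for n in names:
        for r in manip.place_of("wrist",n)[:5]:
            print(n,round(r["score"],2),np.round(r["position"]),at_z(s,r["position"],(zs or {}).get(n,H[n]),True)[:2].round(4))
    return s
E
python3 - <<'E'
from h import *
s=look(H); cv2.imwrite("pics/d.png",s["image"])
st=manip.state(); t,M=tool(); print(st["time"],t,M.round(3),st["joint_pos"],go([.457,.066,.1]))
E
```

```text
cap_grip 0.98 [128.  46.] [0.4499 0.0627]
large_grip 0.33 [372.  52.] [ 0.6182 -0.168 ]
medium_grip 0.89 [388. 225.] [ 0.4798 -0.3307]
medium_grip 0.89 [287. 256.] [ 0.3657 -0.2547]
medium_grip 0.69 [234. 214.] [ 0.3703 -0.167 ]
medium_grip 0.6 [308. 116.] [ 0.5113 -0.1599]
medium_grip 0.56 [330. 194.] [ 0.4603 -0.2408]
plug_grip 0.61 [204. 131.] [ 0.428  -0.0821]
narrow_port 0.86 [371.  53.] [ 0.6362 -0.1779]
tub 0.78 [441. 231.] [ 0.5318 -0.4542]
3.6 [ 0.42956133 -0.15285959  0.40472026] [[ 0.     0.622 -0.783]
 [-0.    -0.783 -0.622]
 [-1.     0.     0.   ]] [-3.67083695e-01  1.31435728e-01  1.81750680e+00 -6.22500267e-05
  1.19259293e+00  5.32865427e-01] [ 149.7 -154.4 -157.6]
```

View pics/d.png

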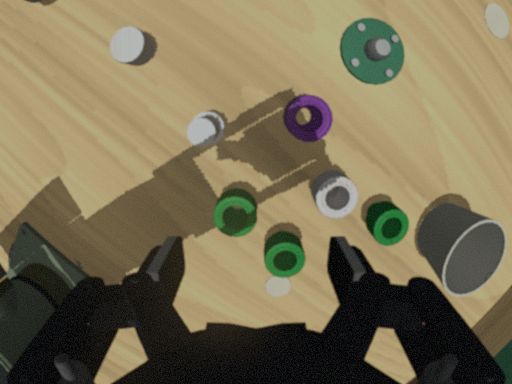

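The wrist picture shows the cap (128,46), plug (206,130), grey medium (335,195), narrow port (372,52) and the look-alikes. Next I'll hover over the cap.

Emit:
carry_out(
  plan="15 -18 -18.5 0 0 0;15 -19.3 -19.3 0 0 0;15 -19.3 -19.3 0 0 0;15 -19.3 -19.3 0 0 0;15 -19.3 -19.3 0 0 0;15 -19.3 -19.3 0 0 0;15 -19.3 -19.3 0 0 0;15 -19.3 -19.3 0 0 0",
)

```text
time: 4.4
tcp_pos: [0.4547, 0.0637, 0.2842]
tcp_rot: [2.306, 1.57, -0.164]
wrist_force: [0.9, -0.0, -0.5]
width: 0.075
```

```bash
cat >> h.py <<'E'
def outl(n,near=None):
    out=[]
    for r in manip.outline_of("wrist",n):
        m=r["region"].astype(np.uint8); cs,_=cv2.findContours(m,cv2.RETR_EXTERNAL,cv2.CHAIN_APPROX_NONE)
        if cs: out.append((r["score"],np.round(r["position"]),max(cs,key=cv2.contourArea)[:,0,:]))
    return out
def silh(s,secs,xy,fish=True):
    """filled mask of a turned part standing at xy; secs=[(z,radius)...]"""
    a=np.linspace(0,2*np.pi,48,endpoint=False); P=[[proj(s,[xy[0]+r*np.cos(t),xy[1]+r*np.sin(t),z],fish) for t in a] for z,r in secs]
    m=np.zeros((384,512),np.uint8)
    for i in range(max(1,len(P)-1)):
        h=cv2.convexHull(np.float32(sum(P[i:i+2],[]))); cv2.fillConvexPoly(m,np.round(h*16).astype(np.int32),255,shift=4,lineType=cv2.LINE_8)
    return m>0
SEC=dict(cap_grip=[(0,.023),(.042,.023)],large_grip=[(0,.021),(.024,.026),(.024,.033),(.058,.033)],medium_grip=[(0,.015),(.024,.019),(.024,.026),(.058,.026)],
 plug_grip=[(0,.0085),(.024,.012),(.024,.02),(.032,.02),(.032,.015),(.072,.015)],narrow_port=[(0,.045),(.008,.045)],wide_port=[(0,.055),(.008,.055)])
def fit(cam,s,n,xy0,dz=0):
    """fit the part's silhouette to the network's region nearest xy0 by overlap"""
    from scipy.optimize import minimize
    f=cam=="wrist"; p0=proj(s,[*xy0,H[n]+dz],f); c=manip.outline_of(cam,n)
    if not c: return None
    r=min(c,key=lambda r:np.hypot(*(np.array(r["position"])-p0))); g=r["region"].astype(bool)
    sec=[(z+dz,q) for z,q in SEC[n]]
    def cost(q):
        m=silh(s,sec,q*.001,f); return 1-(m&g).sum()/max(1,(m|g).sum())
    q=minimize(cost,np.array(xy0)*1000,method="Nelder-Mead",options=dict(initial_simplex=np.array(xy0)*1000+np.array([[5,5],[-6,2],[1,-6.]]),xatol=.1,fatol=1e-4))
    return q.x.round(1),round(1-q.fun,3),round(r["score"],2)
E
python3 - <<'E'
from h import *
s=look(["cap_grip","large_grip","wide_port","plug_grip","narrow_port"]); cv2.imwrite("pics/e.png",s["image"])
print(fit("wrist",s,"cap_grip",(.452,.064)),fit("wrist",s,"wide_port",(.648,.151)))
T=manip.snapshot("top");C=manip.snapshot("scene")
for n,xy in dict(cap_grip=(.452,.064),large_grip=(.455,.263),medium_grip=(.467,-.242),plug_grip=(.43,-.082),narrow_port=(.639,-.179),wide_port=(.65,.151)).items():
    print(n,fit("top",T,n,xy),fit("scene",C,n,xy))
print(manip.state()["time"],tool()[0],go([.452,.064,.027]))
E
```

```text
cap_grip 0.84 [258. 202.] [0.4513 0.0592]
large_grip 0.71 [54. 54.] [0.4521 0.2673]
narrow_port 0.81 [508. 192.] [ 0.6377 -0.1763]
(array([451.9,  60.5]), np.float64(0.927), 0.94) (array([642.3, 148.1]), np.float64(0.983), 0.96)
cap_grip None (array([452. ,  60.4]), np.float64(0.91), 0.84)
large_grip (array([451.2, 265.3]), np.float64(0.691), 0.71) (array([452.8, 263.7]), np.float64(0.905), 0.76)
medium_grip (array([ 464. , -243.9]), np.float64(0.844), 0.52) (array([ 463.9, -247. ]), np.float64(0.93), 0.75)
plug_grip None (array([435., -77.]), np.float64(0.0), 0.28)
narrow_port (array([ 637.5, -174.6]), np.float64(0.948), 0.7) (array([ 639.8, -176.6]), np.float64(0.883), 0.73)
wide_port (array([642.4, 149. ]), np.float64(0.813), 0.61) (array([641.1, 146.8]), np.float64(0.813), 0.97)
5.5 [0.4545333  0.06268731 0.2846526 ] [102.7  -2.6   1.1]
```

View pics/e.png

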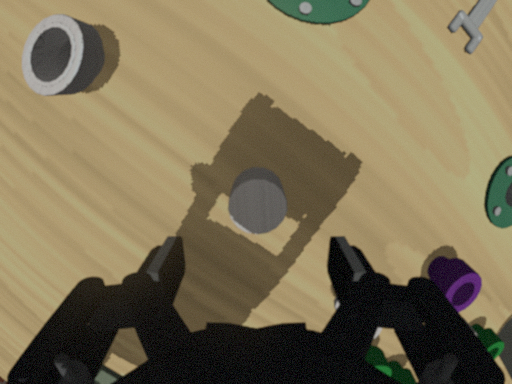

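The cap is centred between the fingers at (258,202), the large sleeve is at (65,55), and the silhouette fits agree to about 2 mm. I'll descend and grip.

Emit:
carry_out(
  plan="14 0 1 0 0 0;14 0 1 0 0 0;14 0 1 0 0 0;14 0 0.3 0 0 0;14 0 0 0 0 0;14 0 0 0 0 0;13 0 0 0 0 0;6 0 0 0 0 0",
)

```text
time: 6.3
tcp_pos: [0.4517, 0.0606, 0.1807]
tcp_rot: [-0.502, 1.569, -2.972]
wrist_force: [-0.4, 0.1, 0.1]
width: 0.0749
```

Emit:
carry_out(
  plan="0 0 0 0 0 0;0 0 0 0 0 0;0 0 0 0 0 0;0 0 0 0 0 0;0 0 0 0 0 0;0 0 0 0 0 0;0 0 0 0 0 0;0 0 0 0 0 0",
  hand=35,
  force=35,
)

```text
time: 7.1
tcp_pos: [0.4522, 0.0606, 0.1822]
tcp_rot: [2.524, 1.57, 0.054]
wrist_force: [-0.3, 0.3, 4.6]
width: 0.0446
```

Emit:
carry_out(
  plan="-6 0 0 0 0 0;-12 0 0 0 0 0;-14 0 0 0 0 0;-14 0 0 0 0 0;-14 0 0 0 0 0;-14 0 0 0 0 0;-10 0 0 0 0 0;-6 0 0 0 0 0",
)

```text
time: 7.9
tcp_pos: [0.4519, 0.0606, 0.2724]
tcp_rot: [2.436, 1.57, -0.033]
wrist_force: [-0.2, -0.5, -2.1]
width: 0.0451
```

Run:
```python
from h import *
s=look([]); cv2.imwrite("pics/f.png",s["image"])
t,M=tool(); g=t+.155*M[:,0]; print(t,g.round(4),M.round(3).tolist())
print("dz",[(d,fit("wrist",s,"cap_grip",g[:2],g[2]-.027+d)) for d in(-.003,0,.003)])
print(go([.639,-.176,.12]),fit("wrist",s,"narrow_port",(.639,-.176)), manip.state()["joint_pos"])
```

```text
[0.45213413 0.06061624 0.2728776 ] [0.4524 0.0606 0.1179] [[0.002, 0.622, -0.783], [0.0, -0.783, -0.622], [-1.0, 0.001, -0.001]]
dz [(-0.003, (array([450.4,  59.5]), np.float64(0.978), 0.91)), (0, (array([450.8,  60. ]), np.float64(0.945), 0.91)), (0.003, (array([451.4,  60.4]), np.float64(0.908), 0.91))]
[ -3.8 301.8   0.5] (array([ 640.3, -177.7]), np.float64(0.976), 0.82) [ 1.08085011e-01  2.72412015e-01  2.01949363e+00 -1.39674700e-04
  8.50981198e-01  1.00712852e+00]
```

View pics/f.png

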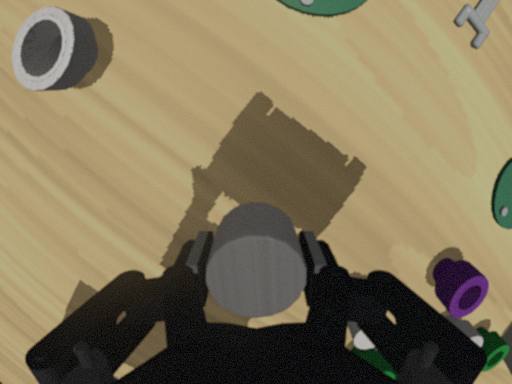

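The cap is held upright between the pads at (257,258). I'll carry it over the narrow port.

Emit:
carry_out(
  plan="0 20 0 0 0 0;0 44 0 0 0 0;0 47 0 0 0 0;0 47 0 0 0 0;0 47 0 0 0 0;0 47 0 0 0 0;0 35 0 0 0 0;0 15 0 0 0 0",
)

```text
time: 8.95
tcp_pos: [0.6415, -0.1787, 0.2702]
tcp_rot: [0.59, 1.57, -1.882]
wrist_force: [-0.3, 0.8, -0.7]
width: 0.0451
```

Emit:
carry_out(
  plan="4 0 0 0 0 0;4 0 0 0 0 0;4 0 0 0 0 0;4 0 0 0 0 0;4 0 0 0 0 0;0 0 0 0 0 0;0 0 0 0 0 0;0 0 0 0 0 0",
)

```text
time: 9.75
tcp_pos: [0.64, -0.1757, 0.252]
tcp_rot: [2.044, 1.57, -0.425]
wrist_force: [-0.2, -0.0, -0.3]
width: 0.0449
```

Run:
```python
from h import *
s=look(["narrow_port"]); cv2.imwrite("pics/g.png",s["image"])
t,M=tool(); g=t+.155*M[:,0]; print(g.round(4),manip.state()["width"])
c=fit("wrist",s,"cap_grip",g[:2],g[2]-.027);p=fit("wrist",s,"narrow_port",(.639,-.176));print(c,p)
for q in (g[:2],c[0]/1000): print(M.T@np.array([*(p[0]/1000-q),0])*1000)
```

```text
narrow_port 0.83 [254. 200.] [ 0.6376 -0.1758]
[ 0.6401 -0.1759  0.097 ] 0.04561873657897354
(array([ 638.6, -176.7]), np.float64(0.932), 0.76) (array([ 638.5, -177.3]), np.float64(0.653), 0.92)
[-4.72817457e-04  1.51853266e-01  2.12508823e+00]
[1.00965892e-04 4.07391561e-01 4.51699132e-01]
```

View pics/g.png

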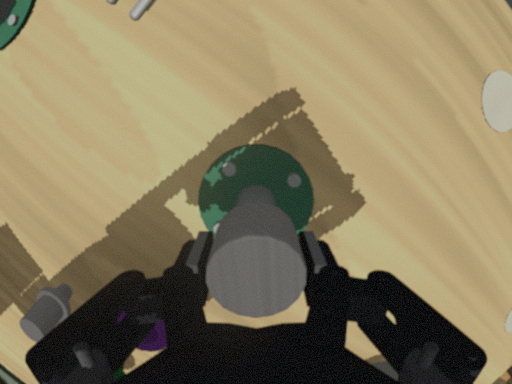

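The cap is over the flange (256,200) and the offsets are about 1 mm. I'll lower it.

Emit:
carry_out(
  plan="6 0 1 0 0 0;8 0 0 0 0 0;8 0 0 0 0 0;8 0 0 0 0 0;8 0 0 0 0 0;8 0 0 0 0 0;5 0 0 0 0 0;3 0 0 0 0 0",
)

```text
time: 10.75
tcp_pos: [0.6391, -0.1764, 0.1969]
tcp_rot: [-0.868, 1.57, 2.945]
wrist_force: [0.2, 0.5, -1.3]
width: 0.0456
```

Emit:
carry_out(
  plan="1 0 0 0 0 0;1 0 0 0 0 0;1 0 0 0 0 0;0 0 0 0 0 0;0 0 0 0 0 0;0 0 0 0 0 0;0 0 0 0 0 0;0 0 0 0 0 0",
)

```text
time: 11.55
tcp_pos: [0.6392, -0.1764, 0.1948]
tcp_rot: [1.665, 1.571, -0.805]
wrist_force: [0.2, 0.1, -0.7]
width: 0.0447
```

Emit:
carry_out(
  plan="0.5 0 0 0 0 0;0.5 0 0 0 0 0;0.5 0 0 0 0 0;0 0 0 0 0 0;0 0 0 0 0 0;0 0 0 0 0 0;0 0 0 0 0 0;0 0 0 0 0 0",
)

```text
time: 12.35
tcp_pos: [0.6391, -0.1764, 0.1942]
tcp_rot: [2.024, 1.57, -0.446]
wrist_force: [-1.6, 0.6, 5.5]
width: 0.0452
```

Contact came at the expected height, so I'll release and lift.

Emit:
carry_out(
  plan="0 0 0 0 0 0;0 0 0 0 0 0;0 0 0 0 0 0;0 0 0 0 0 0;-2 0 0 0 0 0;-8 0 0 0 0 0;-15 0 0 0 0 0;-20 0 0 0 0 0",
  hand=64,
)

```text
time: 13.15
tcp_pos: [0.639, -0.1764, 0.239]
tcp_rot: [-0.903, 1.57, 2.911]
wrist_force: [-0.2, 0.1, -0.5]
width: 0.0639
```

Emit:
carry_out(
  plan="-25 0 0 0 0 0;-25 0 0 0 0 0;-20 0 0 0 0 0;-10 0 0 0 0 0;0 0 0 0 0 0;0 0 0 0 0 0;0 0 0 0 0 0;0 0 0 0 0 0",
  hand=80,
)

```text
time: 13.95
tcp_pos: [0.639, -0.1764, 0.3169]
tcp_rot: [-0.933, 1.568, 2.88]
wrist_force: [0.6, -0.5, 0.3]
width: 0.0797
```

Run:
```python
from h import *
s=look(["narrow_port"]); cv2.imwrite("pics/g2.png",s["image"])
print(fit("wrist",s,"cap_grip",(.639,-.176),.012),fit("wrist",s,"cap_grip",(.639,-.176),.016),fit("wrist",s,"narrow_port",(.639,-.176)))
print(tool()[0],go([.452,.264,.15]))
```

```text
(array([ 638.4, -176.9]), np.float64(0.955), 0.78) (array([ 639.2, -176.6]), np.float64(0.922), 0.78) (array([ 638.9, -176.3]), np.float64(0.559), 0.66)
[ 0.63916319 -0.1764247   0.31779693] [  13.  -461.1 -127.7]
```

View pics/g2.png

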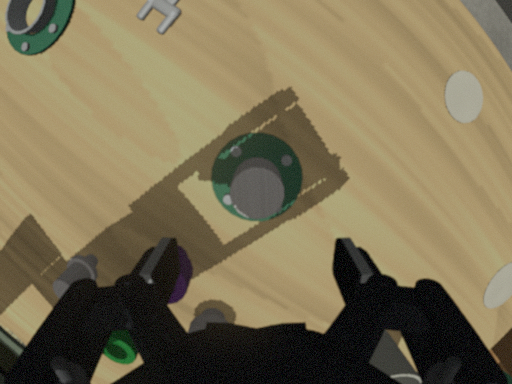

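The cap sits concentric and upright on the narrow port (257,185). Next I'll hover over the large sleeve.

Emit:
carry_out(
  plan="0 -20 -6 0 0 0;0 -38 -11 0 0 0;0 -45 -12 0 0 0;0 -45 -12 0 0 0;0 -45 -12 0 0 0;0 -45 -12 0 0 0;0 -45 -12 0 0 0;0 -45 -12 0 0 0",
  hand=85,
)

```text
time: 15.0
tcp_pos: [0.5037, 0.1372, 0.3184]
tcp_rot: [2.68, 1.57, 0.21]
wrist_force: [0.9, 0.8, -0.4]
width: 0.0851
```

Emit:
carry_out(
  plan="0 -45 -12 0 0 0;0 -43 -13 0 0 0;0 -30 -9 0 0 0;0 -15 -5 0 0 0;0 0 0 0 0 0;0 0 0 0 0 0;0 0 0 0 0 0;0 0 0 0 0 0",
)

```text
time: 15.8
tcp_pos: [0.453, 0.263, 0.3181]
tcp_rot: [0.969, 1.57, -1.503]
wrist_force: [0.4, -0.4, -0.2]
width: 0.0848
```

Run:
```python
from h import *
s=look(["large_grip"]); cv2.imwrite("pics/l.png",s["image"])
f=fit("wrist",s,"large_grip",(.452,.264));w=fit("wrist",s,"wide_port",(.642,.148))
print(f,w,tool()[0],go([*f[0]/1000,.048]),manip.state()["joint_pos"][5])
```

```text
large_grip 0.8 [255. 191.] [0.4519 0.2632]
(array([452.8, 264.8]), np.float64(0.845), 0.88) (array([642.7, 145.1]), np.float64(0.837), 0.76) [0.45268526 0.26354003 0.31819766] [115.2  -1.   -0.9] 1.4053861291865628
```

View pics/l.png

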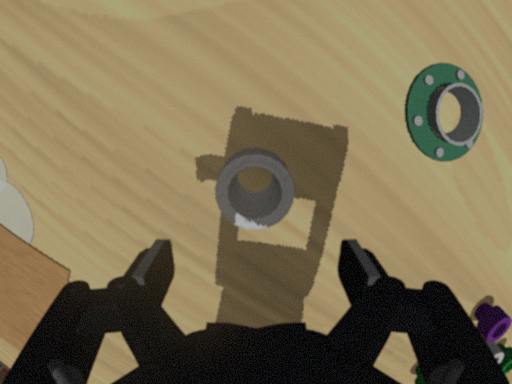

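The large sleeve is centred at (255,188). I'll descend, grip and lift.

Emit:
carry_out(
  plan="10 -0.5 -0.3 0 0 0;17 0 0 0 0 0;17 0 0 0 0 0;17 0 0 0 0 0;17 0 0 0 0 0;17 0 0 0 0 0;13 0 0 0 0 0;7 0 0 0 0 0",
)

```text
time: 16.8
tcp_pos: [0.4518, 0.2644, 0.2014]
tcp_rot: [-0.134, 1.568, -2.603]
wrist_force: [0.1, 0.6, 0.1]
width: 0.0851
```

Emit:
carry_out(
  plan="0 0 0 0 0 0;0 0 0 0 0 0;0 0 0 0 0 0;0 0 0 0 0 0;0 0 0 0 0 0;0 0 0 0 0 0;0 0 0 0 0 0;0 0 0 0 0 0",
  hand=55,
  force=40,
)

```text
time: 17.6
tcp_pos: [0.4524, 0.2647, 0.2033]
tcp_rot: [2.693, 1.571, 0.223]
wrist_force: [0.0, -0.5, -0.1]
width: 0.0641
```

Emit:
carry_out(
  plan="-4 0 0 0 0 0;-10 0 0 0 0 0;-14 0 0 0 0 0;-14 0 0 0 0 0;-14 0 0 0 0 0;-14 0 0 0 0 0;-9 0 0 0 0 0;-4 0 0 0 0 0",
)

```text
time: 18.4
tcp_pos: [0.4525, 0.2647, 0.2875]
tcp_rot: [2.928, 1.569, 0.458]
wrist_force: [-0.5, -0.1, -1.1]
width: 0.0637
```

Run:
```python
from h import *
s=look([]); cv2.imwrite("pics/l2.png",s["image"]);t,M=tool();g=t+.155*M[:,0]
print(g,[(d,fit("wrist",s,"large_grip",g[:2],g[2]-.048+d)) for d in (-.003,0)],go([.642,.147,g[2]]),manip.state()["wrist_force"])
```

```text
[0.45276737 0.26488545 0.13247523] [(-0.003, (array([451.9, 264.4]), np.float64(0.94), 0.57)), (0, (array([452.2, 264.8]), np.float64(0.907), 0.57))] [ -1.3 210.1 -75.4] [-0.31013949  0.43891266 -1.84833472]
```

Emit:
carry_out(
  plan="0 14 -5 0 0 0;0 30 -11 0 0 0;0 34 -12 0 0 0;0 34 -12 0 0 0;0 34 -12 0 0 0;0 32 -12 0 0 0;0 22 -8 0 0 0;0 10 -3.5 0 0 0",
)

```text
time: 19.35
tcp_pos: [0.6443, 0.1451, 0.2849]
tcp_rot: [0.505, 1.57, -1.967]
wrist_force: [-1.0, -0.2, -1.2]
width: 0.0638
```

Emit:
carry_out(
  plan="2 0 0 0 0 0;4 0 0 0 0 0;4 0 0 0 0 0;2 0 0 0 0 0;0 0 0 0 0 0;0 0 0 0 0 0;0 0 0 0 0 0;0 0 0 0 0 0",
)

```text
time: 20.15
tcp_pos: [0.6421, 0.1474, 0.2744]
tcp_rot: [2.461, 1.57, -0.009]
wrist_force: [0.1, -0.1, -0.8]
width: 0.0635
```

Run:
```python
from h import *
s=look(["wide_port"]); cv2.imwrite("pics/l3.png",s["image"]);t,M=tool();g=t+.155*M[:,0]
f=[fit("wrist",s,"large_grip",g[:2],g[2]-.048+d) for d in (-.003,0)];w=fit("wrist",s,"wide_port",(.642,.147))
print(g,f,w)
T=manip.snapshot("top");C=manip.snapshot("scene");print(fit("top",T,"wide_port",(.642,.147)),fit("scene",C,"wide_port",(.642,.147)))
```

```text
[0.64220422 0.14729095 0.11937078] [(array([641.5, 146.8]), np.float64(0.94), 0.56), (array([641.8, 147.1]), np.float64(0.909), 0.56)] (array([641.7, 146.3]), np.float64(0.521), 0.57)
None (array([642.9, 146.9]), np.float64(0.823), 0.97)
```

View pics/l3.png

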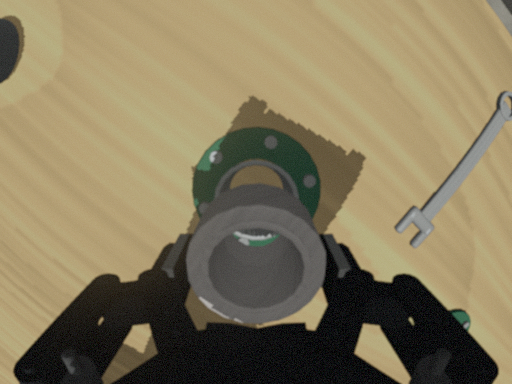

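The sleeve is centred over the port, both at about column 257, and the estimates agree within 1 mm. I'll lower it.

Emit:
carry_out(
  plan="6 0 0 0 0 0;10 0 0 0 0 0;10 0 0 0 0 0;10 0 0 0 0 0;10 0 0 0 0 0;8 0 0 0 0 0;5 0 0 0 0 0;3 0 0 0 0 0",
)

```text
time: 21.4
tcp_pos: [0.6421, 0.1473, 0.2115]
tcp_rot: [-0.302, 1.57, -2.772]
wrist_force: [-0.9, -0.7, -1.5]
width: 0.0638
```

Emit:
carry_out(
  plan="0.5 0 0 0 0 0;0.5 0 0 0 0 0;0.5 0 0 0 0 0;0.5 0 0 0 0 0;0 0 0 0 0 0;0 0 0 0 0 0;0 0 0 0 0 0;0 0 0 0 0 0",
)

```text
time: 22.2
tcp_pos: [0.6421, 0.1473, 0.2102]
tcp_rot: [1.479, 1.571, -0.991]
wrist_force: [-0.1, 0.5, -1.6]
width: 0.0638
```

Emit:
carry_out(
  plan="0.5 0 0 0 0 0;0.5 0 0 0 0 0;0.5 0 0 0 0 0;0 0 0 0 0 0;0 0 0 0 0 0;0 0 0 0 0 0;0 0 0 0 0 0;0 0 0 0 0 0",
)

```text
time: 23.0
tcp_pos: [0.6421, 0.1473, 0.2094]
tcp_rot: [2.554, 1.57, 0.084]
wrist_force: [-1.3, -1.3, 6.4]
width: 0.0642
```

Contact came where expected, so I'll release and rise.

Emit:
carry_out(
  plan="0 0 0 0 0 0;0 0 0 0 0 0;0 0 0 0 0 0;0 0 0 0 0 0;0 0 0 0 0 0;-3 0 0 0 0 0;-8 0 0 0 0 0;-15 0 0 0 0 0",
  hand=85,
)

```text
time: 23.8
tcp_pos: [0.6419, 0.1472, 0.2347]
tcp_rot: [-0.419, 1.569, -2.889]
wrist_force: [0.2, 0.4, 0.5]
width: 0.0848
```

Emit:
carry_out(
  plan="-20 0 0 0 0 0;-25 0 0 0 0 0;-20 0 0 0 0 0;-10 0 0 0 0 0;0 0 0 0 0 0;0 0 0 0 0 0;0 0 0 0 0 0;0 0 0 0 0 0",
)

```text
time: 24.6
tcp_pos: [0.6419, 0.1473, 0.3084]
tcp_rot: [-0.445, 1.568, -2.915]
wrist_force: [-0.5, -0.1, 0.3]
width: 0.0851
```

Run:
```python
from h import *
s=look([]); cv2.imwrite("pics/l4.png",s["image"])
print([fit("wrist",s,"large_grip",(.642,.147),d) for d in(.003,.006,.01)],tool()[0],go([.464,-.245,.15]))
```

```text
[(array([641.6, 147.2]), np.float64(0.854), 0.66), (array([642. , 147.8]), np.float64(0.836), 0.66), (array([642.1, 148. ]), np.float64(0.809), 0.66)] [0.64212075 0.14726959 0.30914403] [  4.4 196.2 383.4]
```

View pics/l4.png

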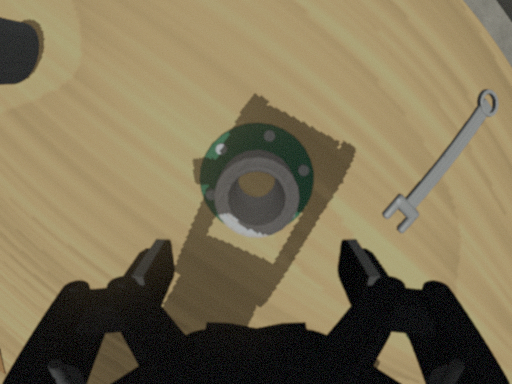

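The large sleeve sits flat and concentric in the port (257,193). Next I'll hover over the grey medium sleeve.

Emit:
carry_out(
  plan="0 8 15 0 0 0;0 17 33 0 0 0;0 22 43 0 0 0;0 22 43 0 0 0;0 22 43 0 0 0;0 22 43 0 0 0;0 22 43 0 0 0;0 22 43 0 0 0",
  hand=68,
)

```text
time: 25.6
tcp_pos: [0.4983, -0.1681, 0.3099]
tcp_rot: [0.859, 1.57, -1.611]
wrist_force: [1.1, -1.0, -0.9]
width: 0.0678
```

Emit:
carry_out(
  plan="0 18 37 0 0 0;0 14 27 0 0 0;0 7 13 0 0 0;0 0 0 0 0 0;0 0 0 0 0 0;0 0 0 0 0 0;0 0 0 0 0 0;0 0 0 0 0 0",
)

```text
time: 26.4
tcp_pos: [0.4648, -0.2437, 0.3097]
tcp_rot: [-1.038, 1.571, 2.777]
wrist_force: [0.5, -0.5, -0.4]
width: 0.0678
```

Run:
```python
from h import *
s=look(["medium_grip"]); cv2.imwrite("pics/m.png",s["image"])
f=fit("wrist",s,"medium_grip",(.464,-.245))
print(f,tool()[0],go([*f[0]/1000,.048]))
```

```text
medium_grip 0.9 [196. 278.] [ 0.364  -0.2523]
medium_grip 0.9 [126. 220.] [ 0.3714 -0.168 ]
medium_grip 0.61 [344. 242.] [ 0.4785 -0.334 ]
(array([ 463.6, -246.1]), np.float64(0.873), 0.84) [ 0.46458594 -0.24406437  0.30969239] [106.7   1.    2. ]
```

View pics/m.png

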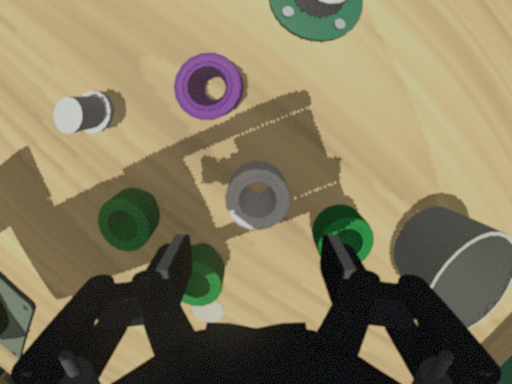

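The grey medium sleeve is centred at (257,193), and the green neighbours are clear of the finger paths by more than 15 mm.

Emit:
carry_out(
  plan="10 0.7 1.5 0 0 0;16 0 0 0 0 0;16 0 0 0 0 0;16 0 0 0 0 0;16 0 0 0 0 0;15 0 0 0 0 0;11.5 0 0 0 0 0;6 0 0 0 0 0",
)

```text
time: 27.35
tcp_pos: [0.4632, -0.2459, 0.2018]
tcp_rot: [-1.136, 1.569, 2.678]
wrist_force: [-0.2, 1.1, 0.8]
width: 0.0681
```

Emit:
carry_out(
  plan="0 0 0 0 0 0;0 0 0 0 0 0;0 0 0 0 0 0;0 0 0 0 0 0;0 0 0 0 0 0;0 0 0 0 0 0;0 0 0 0 0 0;0 0 0 0 0 0",
  hand=40,
  force=40,
)

```text
time: 28.15
tcp_pos: [0.4636, -0.246, 0.2032]
tcp_rot: [1.039, 1.571, -1.431]
wrist_force: [0.1, -0.8, -1.8]
width: 0.0501
```

Emit:
carry_out(
  plan="-4 0 0 0 0 0;-12 0 0 0 0 0;-20 0 0 0 0 0;-20 0 0 0 0 0;-20 0 0 0 0 0;-20 0 0 0 0 0;-16 0 0 0 0 0;-6 0 0 0 0 0",
)

```text
time: 28.95
tcp_pos: [0.4639, -0.2461, 0.3239]
tcp_rot: [1.943, 1.566, -0.526]
wrist_force: [-0.3, -1.1, -2.3]
width: 0.0501
```

Run:
```python
from h import *
s=look([]); cv2.imwrite("pics/m2.png",s["image"]);t,M=tool();g=t+.155*M[:,0]
print(g,[(d,fit("wrist",s,"medium_grip",g[:2],g[2]-.048+d)) for d in (-.003,0)],go([.642,.1473,g[2]]),manip.state()["wrist_force"])
```

```text
[ 0.46445973 -0.24646234  0.16878715] [(-0.003, (array([ 463.1, -247.3]), np.float64(0.98), 0.81)), (0, (array([ 463.8, -246.7]), np.float64(0.949), 0.81))] [  -2.4 -196.7 -384.5] [ 0.59679085 -0.57378555 -1.60366858]
```

Emit:
carry_out(
  plan="0 -8 -15 0 0 0;0 -17 -33 0 0 0;0 -22 -43 0 0 0;0 -22 -43 0 0 0;0 -22 -43 0 0 0;0 -22 -43 0 0 0;0 -22 -43 0 0 0;0 -22 -43 0 0 0",
)

```text
time: 29.9
tcp_pos: [0.6056, 0.0693, 0.3198]
tcp_rot: [-0.464, 1.568, -2.933]
wrist_force: [0.3, -0.4, -2.1]
width: 0.0499
```

Emit:
carry_out(
  plan="0 -19 -38 0 0 0;0 -14 -27 0 0 0;0 -6.5 -13 0 0 0;0 0 0 0 0 0;5 0 0 0 0 0;5 0 0 0 0 0;0 0 0 0 0 0;0 0 0 0 0 0",
)

```text
time: 30.7
tcp_pos: [0.6416, 0.1457, 0.311]
tcp_rot: [-0.188, 1.57, -2.659]
wrist_force: [0.2, 0.1, -1.8]
width: 0.0501
```

Run:
```python
from h import *
s=look([]); cv2.imwrite("pics/m3.png",s["image"]);t,M=tool();g=t+.155*M[:,0]
f=fit("wrist",s,"medium_grip",g[:2],g[2]-.048-.003)
print(g,f,M.round(4).tolist(),go([.642,.1473,.088]))
C=manip.snapshot("scene");print(fit("scene",C,"large_grip",(.642,.147),.006))
```

```text
[0.64174874 0.14591595 0.15633974] (array([640.6, 145.2]), np.float64(0.974), 0.7) [[0.0, 0.6215, -0.7834], [-0.0002, -0.7834, -0.6215], [-1.0, 0.0002, 0.0001]] [68.5 -0.9 -0.8]
None
```

View pics/m3.png

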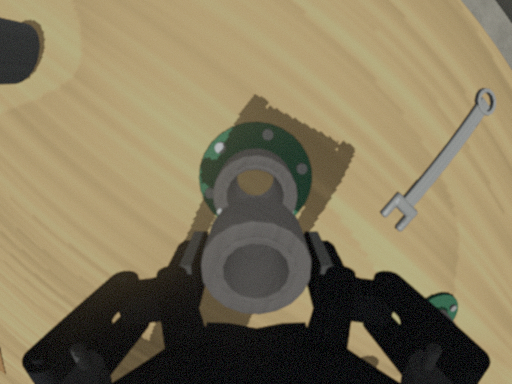

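The medium sleeve is aligned over the large one at column 256. I'll correct by 1 mm and lower.

Emit:
carry_out(
  plan="6 -1 -0.8 0 0 0;10 0 0 0 0 0;10 0 0 0 0 0;10 0 0 0 0 0;10 0 0 0 0 0;9 0 0 0 0 0;6 0 0 0 0 0;3 0 0 0 0 0",
)

```text
time: 31.7
tcp_pos: [0.6418, 0.148, 0.2462]
tcp_rot: [-0.364, 1.57, -2.834]
wrist_force: [-0.6, -0.5, -2.1]
width: 0.0499
```

Emit:
carry_out(
  plan="1 0 0 0 0 0;0.5 0 0 0 0 0;0.5 0 0 0 0 0;0.5 0 0 0 0 0;0 0 0 0 0 0;0 0 0 0 0 0;0 0 0 0 0 0;0 0 0 0 0 0",
)

```text
time: 32.5
tcp_pos: [0.6419, 0.1481, 0.2447]
tcp_rot: [2.116, 1.571, -0.354]
wrist_force: [0.6, -0.3, -1.8]
width: 0.0501
```

Emit:
carry_out(
  plan="0.5 0.5 0.4 0 0 0;0.5 0 0 0 0 0;0.5 0 0 0 0 0;0.5 0 0 0 0 0;0 0 0 0 0 0;0 0 0 0 0 0;0 0 0 0 0 0;0 0 0 0 0 0",
)

```text
time: 33.3
tcp_pos: [0.6419, 0.1474, 0.2431]
tcp_rot: [2.159, 1.571, -0.311]
wrist_force: [-1.9, -0.5, 3.4]
width: 0.0501
```

Contact was at the expected height again. I'll release and rise.

Emit:
carry_out(
  plan="0 0 0 0 0 0;0 0 0 0 0 0;0 0 0 0 0 0;0 0 0 0 0 0;-2 0 0 0 0 0;-6 0 0 0 0 0;-12 0 0 0 0 0;-20 0 0 0 0 0",
  hand=68,
)

```text
time: 34.1
tcp_pos: [0.6416, 0.1474, 0.2828]
tcp_rot: [-0.419, 1.569, -2.889]
wrist_force: [-0.6, -0.4, 0.4]
width: 0.0679
```

Emit:
carry_out(
  plan="-25 0 0 0 0 0;-20 0 0 0 0 0;-10 0 0 0 0 0;0 0 0 0 0 0;0 0 0 0 0 0;0 0 0 0 0 0;0 0 0 0 0 0;0 0 0 0 0 0",
)

```text
time: 34.9
tcp_pos: [0.6418, 0.1475, 0.3368]
tcp_rot: [-0.404, 1.569, -2.874]
wrist_force: [-0.0, -0.8, 0.3]
width: 0.068
```

Run:
```python
from h import *
s=look([]); cv2.imwrite("pics/m4.png",s["image"])
print([fit("wrist",s,"medium_grip",(.642,.147),d) for d in(.037,.040,.044)],tool()[0],go([.432,-.081,.15]))
S=manip.snapshot("scene")
for r in manip.outline_of("scene","plug_grip")[:3]:print(r["score"],r["position"],r["region"].sum())
```

```text
[None, None, None] [0.64189111 0.14745298 0.33744802] [ 32.6  48.2 306.4]
0.79 [237.5, 158.7] 227
```

View pics/m4.png

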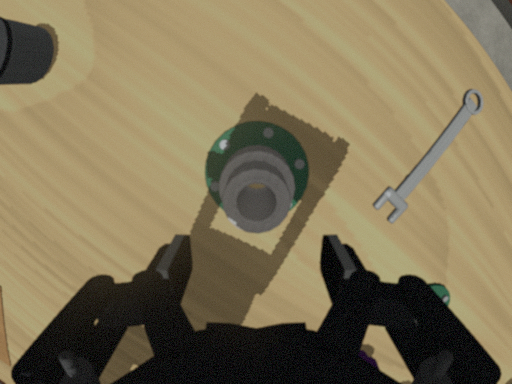

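The medium sleeve is upright in the large one (257,193). That makes 13 pictures viewed. The plug is next.

Emit:
carry_out(
  plan="0 4 20 0 0 0;0 6 40 0 0 0;0 7 45 0 0 0;0 7 45 0 0 0;0 7 45 0 0 0;0 7 45 0 0 0;0 6 40 0 0 0;0 4 26 0 0 0",
  hand=64,
)

```text
time: 36.0
tcp_pos: [0.4301, -0.0819, 0.3379]
tcp_rot: [0.182, 1.57, -2.289]
wrist_force: [0.1, 0.1, 0.1]
width: 0.064
```

Emit:
carry_out(
  plan="5 0 0 0 0 0;5 0 0 0 0 0;5 0 0 0 0 0;0 0 0 0 0 0;0 0 0 0 0 0;0 0 0 0 0 0;0 0 0 0 0 0;0 0 0 0 0 0",
)

```text
time: 36.8
tcp_pos: [0.4324, -0.0804, 0.3228]
tcp_rot: [2.13, 1.57, -0.34]
wrist_force: [-0.4, -1.2, -0.4]
width: 0.0644
```

Run:
```python
from h import *
s=look(["plug_grip"])
for xy in ((.432,-.081),(.428,-.085)):
    f=fit("wrist",s,"plug_grip",xy);print(f,tool()[0],f and go([*f[0]/1000,.058]))
cv2.imwrite("pics/p.png",s["image"])
```

```text
plug_grip 0.65 [250. 197.] [ 0.4266 -0.0794]
(array([427.5, -80.7]), np.float64(0.951), 0.61) [ 0.43223768 -0.08055545  0.32276934] [109.8  -2.9   3.8]
(array([427.6, -80.8]), np.float64(0.95), 0.61) [ 0.4322131  -0.0805524   0.32274653] [109.7  -2.7   3.8]
```

View pics/p.png

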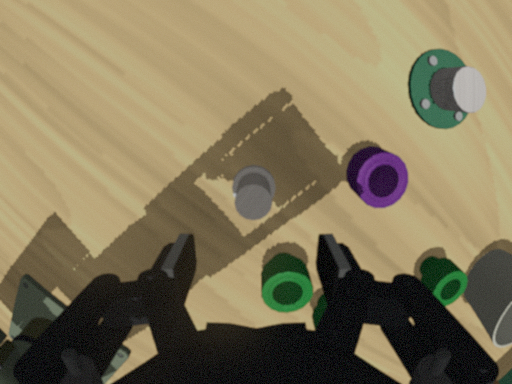

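The plug is at (254,192), which needs a 3–4 mm correction. I'll descend, narrow the jaws, then grip.

Emit:
carry_out(
  plan="5 -2.8 3.8 0 0 0;17 0 0 0 0 0;17 0 0 0 0 0;17 0 0 0 0 0;17 0 0 0 0 0;17 0 0 0 0 0;13 0 0 0 0 0;6.7 0 0 0 0 0",
)

```text
time: 37.8
tcp_pos: [0.4268, -0.0807, 0.2118]
tcp_rot: [-0.849, 1.568, 2.964]
wrist_force: [0.1, 0.1, 0.4]
width: 0.064
```

Run:
```python
from h import *
s=look([]);f=fit("wrist",s,"plug_grip",(.428,-.081));print(f,tool()[0],f and go([*f[0]/1000,.058]))
```

```text
(array([427.9, -81. ]), np.float64(0.966), 0.69) [ 0.42703549 -0.08070934  0.21223205] [-0.8  1.  -0.7]
```

Emit:
carry_out(
  plan="0 0.5 0 0 0 0;0 0 0 0 0 0;0 0 0 0 0 0;0 0 0 0 0 0;0 0 0 0 0 0;0 0 0 0 0 0;0 0 0 0 0 0;0 0 0 0 0 0",
  hand=36,
  force=35,
)

```text
time: 38.7
tcp_pos: [0.4278, -0.0811, 0.213]
tcp_rot: [0.847, 1.571, -1.622]
wrist_force: [-0.3, 0.5, 0.2]
width: 0.0358
```

Emit:
carry_out(
  plan="0 0 0 0 0 0;0 0 0 0 0 0;0 0 0 0 0 0;0 0 0 0 0 0;0 0 0 0 0 0;0 0 0 0 0 0;0 0 0 0 0 0;0 0 0 0 0 0",
  hand=20,
)

```text
time: 39.5
tcp_pos: [0.4279, -0.0812, 0.2131]
tcp_rot: [1.909, 1.57, -0.561]
wrist_force: [-0.9, 0.1, 4.6]
width: 0.0292
```

Emit:
carry_out(
  plan="-4 0 0 0 0 0;-12 0 0 0 0 0;-22 0 0 0 0 0;-25 0 0 0 0 0;-25 0 0 0 0 0;-25 0 0 0 0 0;-20 0 0 0 0 0;-7 0 0 0 0 0",
)

```text
time: 40.3
tcp_pos: [0.428, -0.0811, 0.3546]
tcp_rot: [2.26, 1.568, -0.209]
wrist_force: [0.3, 0.2, -2.0]
width: 0.0289
```

Run:
```python
from h import *
s=look([]); t,M=tool();g=t+.155*M[:,0]
print(g,[(d,fit("wrist",s,"plug_grip",g[:2],g[2]-.058+d)) for d in (-.003,0)],go([.642,.1473,g[2]]),manip.state()["wrist_force"])
```

```text
[ 0.42853181 -0.08123578  0.1995813 ] [(-0.003, (array([427.4, -81.8]), np.float64(0.94), 0.59)), (0, (array([428.6, -80.9]), np.float64(0.934), 0.59))] [  -2.3  -45.1 -310.1] [-0.11649505  0.21760821 -1.92651084]
```

Emit:
carry_out(
  plan="0 -3 -20 0 0 0;0 -6 -42 0 0 0;0 -7 -46 0 0 0;0 -7 -46 0 0 0;0 -7 -46 0 0 0;0 -7 -46 0 0 0;0 -5 -40 0 0 0;0 -3 -24 0 0 0",
)

```text
time: 41.25
tcp_pos: [0.6439, 0.1495, 0.35]
tcp_rot: [-0.608, 1.568, -3.076]
wrist_force: [0.5, -1.2, -0.5]
width: 0.0291
```

Emit:
carry_out(
  plan="5 0 0 0 0 0;5 0 0 0 0 0;5 0 0 0 0 0;0 0 0 0 0 0;0 0 0 0 0 0;0 0 0 0 0 0;0 0 0 0 0 0;0 0 0 0 0 0",
)

```text
time: 42.05
tcp_pos: [0.6424, 0.1469, 0.3384]
tcp_rot: [2.509, 1.57, 0.039]
wrist_force: [0.6, -1.1, -1.9]
width: 0.0289
```

Run:
```python
from h import *
s=look([]); t,M=tool();g=t+.155*M[:,0]; cv2.imwrite("pics/p3.png",s["image"])
print(g,M[:,0],[(d,fit("wrist",s,"plug_grip",g[:2],g[2]-.058+d)) for d in (-.003,0)],go([.642,.1474,.132]))
```

```text
[0.64251033 0.14696239 0.18332586] [ 5.85027981e-04  4.35224237e-05 -9.99999828e-01] [(-0.003, (array([647.5, 152. ]), np.float64(0.0), 0.66)), (0, (array([647.5, 152. ]), np.float64(0.0), 0.66))] [51.1 -0.6  0.2]
```

View pics/p3.png

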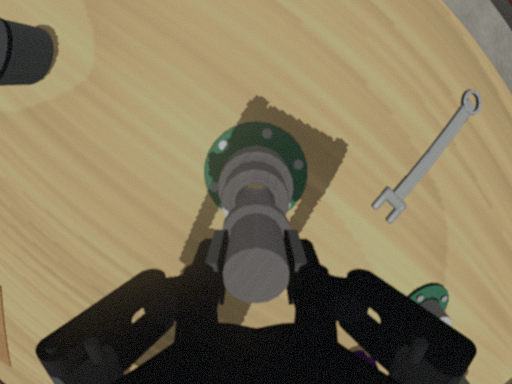

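The plug is aligned over the stack at column 256. I'll lower it.

Emit:
carry_out(
  plan="4 -0.5 0.2 0 0 0;8 0 0 0 0 0;8 0 0 0 0 0;8 0 0 0 0 0;8 0 0 0 0 0;6 0 0 0 0 0;4 0 0 0 0 0;2 0 0 0 0 0",
)

```text
time: 43.0
tcp_pos: [0.642, 0.1472, 0.2894]
tcp_rot: [-0.27, 1.57, -2.74]
wrist_force: [0.0, 0.8, -1.1]
width: 0.0288
```

Emit:
carry_out(
  plan="0.5 0 0 0 0 0;0.5 0 0 0 0 0;0.5 0 0 0 0 0;0.5 0 0 0 0 0;0 0 0 0 0 0;0 0 0 0 0 0;0 0 0 0 0 0;0 0 0 0 0 0",
)

```text
time: 43.8
tcp_pos: [0.642, 0.1473, 0.288]
tcp_rot: [0.866, 1.571, -1.604]
wrist_force: [1.0, 0.8, -2.1]
width: 0.0289
```

Emit:
carry_out(
  plan="0.5 0 0 0 0 0;0.5 0 0 0 0 0;0.4 0 0 0 0 0;0 0 0 0 0 0;0 0 0 0 0 0;0 0 0 0 0 0;0 0 0 0 0 0;0 0 0 0 0 0",
)

```text
time: 44.6
tcp_pos: [0.642, 0.1473, 0.2872]
tcp_rot: [2.623, 1.57, 0.153]
wrist_force: [-1.8, -1.0, 5.4]
width: 0.029
```

Contact came at the expected height. I'll release and move well clear.

Emit:
carry_out(
  plan="0 0 0 0 0 0;0 0 0 0 0 0;0 0 0 0 0 0;0 0 0 0 0 0;0 0 0 0 0 0;-3 0 0 0 0 0;-8 0 0 0 0 0;-15 0 0 0 0 0",
  hand=60,
)

```text
time: 45.4
tcp_pos: [0.6418, 0.1472, 0.3124]
tcp_rot: [-0.408, 1.569, -2.877]
wrist_force: [-1.2, -0.2, -0.2]
width: 0.0599
```

Emit:
carry_out(
  plan="-25 0 0 0 0 0;-25 0 0 0 0 0;-20 0 0 0 0 0;-5 0 20 0 0 0;0 0 35 0 0 0;0 0 35 0 0 0;0 0 20 0 0 0;0 0 10 0 0 0",
)

```text
time: 46.2
tcp_pos: [0.5467, 0.0717, 0.3887]
tcp_rot: [2.321, 1.57, -0.15]
wrist_force: [0.5, -0.7, 0.2]
width: 0.0599
```

Run:
```python
from h import *
W=manip.snapshot("wrist");S=manip.snapshot("scene")
print(fit("wrist",W,"plug_grip",(.642,.147),.074),fit("scene",S,"plug_grip",(.642,.147),.074),fit("scene",S,"cap_grip",(.639,-.176),.012))
c=cv2.resize(S["image"][130:290,130:350],None,fx=3,fy=3,interpolation=cv2.INTER_CUBIC)
p=proj(S,[.642,.147,.17]);print(p,manip.state()["time"])
w=cv2.resize(W["image"],(640,480)); out=np.zeros((600,800,3),np.uint8)
c=cv2.resize(c,(440,320)); out[:320,:440]=c; i=W["image"][150:384,76:436]; out[320:320+234,:360]=i; out[:384,440:800]=W["image"][:,76:436]
cv2.imwrite("pics/z.png",out)
```

```text
None (array([643.9, 148.2]), np.float64(0.878), 0.79) (array([ 636.8, -178.1]), np.float64(0.95), 0.69)
[305.42562528 188.68396172] 46.45
```

View pics/z.png

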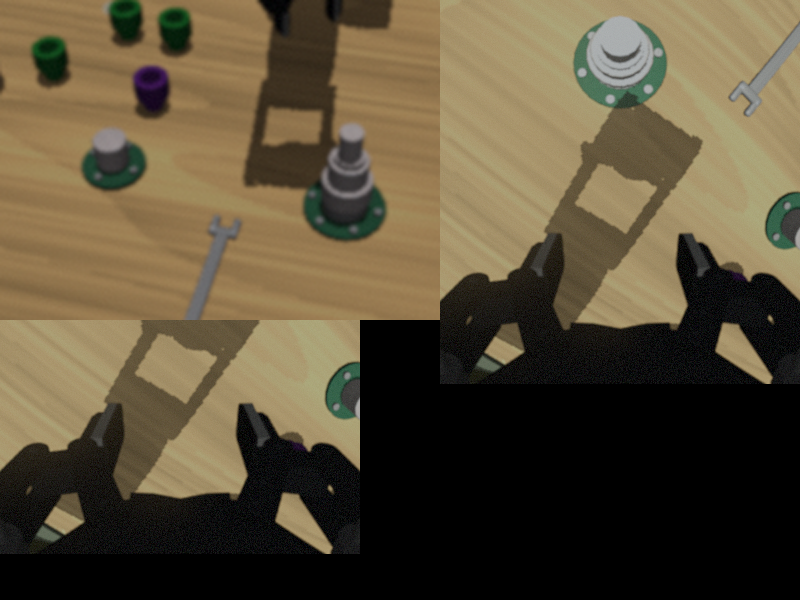

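The enlarged scene view (left) shows the stack upright on the wide port at (350,180) and the cap on the narrow port at (110,155). The arm is clear, so I'll hand in.

```bash
python3 -c "
from cell import manip
print(manip.sign_off())"
```

```text
the job is handed in; nothing more can be done
None
```

The job is handed in at about 46.5 s. The cap is on the narrow port, then the large sleeve, the grey medium sleeve and the plug are in the wide port, in that order. I lowered each part slowly until light contact (3–6 N) and then released it.

- **Seating:** each part made contact within about 1 mm of its calculated seated height. The last pictures show the stack and the cap upright, with the arm clear.
- **Position:** the final silhouette fits from the scene camera are within about 3 mm of the port axes for both the plug and the cap.
- **Bystanders:** I never touched the wrench, the tin, the white tub or the look-alike parts.
- **Checks that gave no result:** the wrist camera's network did not find the medium sleeve or the plug once they were seated, and its fit of the plug just before lowering failed. For those I relied on the pictures, the contact heights and, for the plug, the scene fit.

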